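Press home a fan's push rivets crosswise

TASK

Fix the fan that lies in the jig to its panel by pressing its four off-white push rivets fully home, crosswise so that it seats flat: first the rivet at the corner beside the plug socket, then the one diagonally opposite, then the remaining two in either order. Press slowly and gently, without shifting or lifting the fan, then move clear; leave everything else on the bench as it is.

Things in the scene. Friction and masses are not known exactly. Their poses are not given: they have to be found in the camera images.
- fan: The whole work: a black 120 x 120 x 25 mm axial fan on a square steel panel, 150 x 150 x 3 mm, about 0.4 kg, lying loose between four low stops on the jig's round grey plate, turned any way round. Origin at the centre of the panel's underside, 42 mm above the table. The frame is brittle: never press or knock it or its rivets with more than 50 N (a finger that comes down on a rivet at under 30 mm/s and stops at 5 to 10 N stays well below).
- fan_center (a point): Centre of the fan, 15.5 mm above the panel's underside. The fan's z axis is up, its x axis points to the side wall that carries the plug socket; the four rivets stand 52.5 mm from the centre along both x and y. Fan frame top 28 mm and rivet collars 30 mm above the panel's underside; nothing else on it is higher but the rivets.
- socket (a point): Top of the plug socket: a small white open shroud with two flat brass contacts, 13 x 22 x 14 mm, sticking out of one side wall of the fan near one corner (at x = +66.5 mm, y = +40 mm in the fan's axes).
- rivet_1_top (a point): Centre of the flat top of the off-white push rivet at the corner beside the plug socket (x = +52.5, y = +52.5 mm in the fan's axes); the head is 11 mm across and 3.5 mm thick, over a 15 mm collar lying on the fan's corner.
- rivet_1 (a joint): How far that rivet (1) has been pushed down, in m: 0 = fully up, 0.009 = home, its head resting on the collar. It stands up at the start at 0 to 0.002. It slides straight down at about 3 N, stays where it is left and stops hard when home; its top is then 33.5 mm above the panel's underside (75.5 mm above the table).
- rivet_2_top (a point): Centre of the flat top of the off-white push rivet at the corner diagonally opposite the socket corner (x = -52.5, y = -52.5 mm); the head is 11 mm across and 3.5 mm thick, over a 15 mm collar lying on the fan's corner.
- rivet_2 (a joint): How far that rivet (2) has been pushed down, in m: 0 = fully up, 0.009 = home, its head resting on the collar. It stands up at the start at 0 to 0.002. It slides straight down at about 3 N, stays where it is left and stops hard when home; its top is then 33.5 mm above the panel's underside (75.5 mm above the table).
- rivet_3_top (a point): Centre of the flat top of the off-white push rivet at the corner on the socket's side of the fan, at its other end (x = +52.5, y = -52.5 mm); the head is 11 mm across and 3.5 mm thick, over a 15 mm collar lying on the fan's corner.
- rivet_3 (a joint): How far that rivet (3) has been pushed down, in m: 0 = fully up, 0.009 = home, its head resting on the collar. It stands up at the start at 0 to 0.002. It slides straight down at about 3 N, stays where it is left and stops hard when home; its top is then 33.5 mm above the panel's underside (75.5 mm above the table).
- rivet_4_top (a point): Centre of the flat top of the off-white push rivet at the last corner (x = -52.5, y = +52.5 mm); the head is 11 mm across and 3.5 mm thick, over a 15 mm collar lying on the fan's corner.
- rivet_4 (a joint): How far that rivet (4) has been pushed down, in m: 0 = fully up, 0.009 = home, its head resting on the collar. It stands up at the start at 0 to 0.002. It slides straight down at about 3 N, stays where it is left and stops hard when home; its top is then 33.5 mm above the panel's underside (75.5 mm above the table).
- jig: Cream jig block, 250 x 290 mm (x, y), its top 32 mm above the table, on rubber feet, fixed to the table; origin on the table under its centre. On it a fixed round grey plate, 218 mm across and 10 mm thick, with four 8 mm high stops.
- tweezers: Bystander, loose, to be left alone: flat steel tweezers, 130 mm long, lying on the jig's cream block beside the round plate; 9 mm high. Origin at the centre of its underside.
- dish: Bystander, loose, to be left alone: round steel dish of spare rivets on the table close beside the jig; 76 mm across, 24 mm high. Origin at the centre of its underside.
- bit_block: Bystander, loose, to be left alone: aluminium block, 75 x 32 x 28 mm, with upright screwdriver bits reaching 62 mm, on the table close beside the jig. Origin at the centre of its underside.
- screwdriver: Bystander, loose, to be left alone: electric screwdriver, blue-green, 250 mm long and 45 mm thick, lying to the left of the jig. Origin at the centre of its underside.
- spare_fan: Bystander, loose, to be left alone: second fan without rivets, 120 x 120 x 25 mm, lying in the steel tray at the right. Origin at the centre of its underside.
- tape: Bystander, loose, to be left alone: roll of brown tape lying flat behind the jig; 96 mm across, 18 mm high. Origin at the centre of its underside.
- bottle: Bystander, loose, to be left alone: white plastic solvent bottle with a pump top, behind the jig; 60 mm across, 110 mm high. Origin at the centre of its underside.
Mind the look-alikes: they are no part of the job. Leave any purple or red look-alike of the fan alone.

How it is judged (in metres and radians):
On the way, in this order (a step that is already met when the one before it is completed fails the run):
1. the rivet beside the socket is home while the other three still stand up (value of joint rivet_1 above 0.0072 m and value of joint each of rivet_2, rivet_3, rivet_4 below 0.0045 m), for 0.2 s.
2. the diagonally opposite rivet is home too while the last two still stand up (value of joint each of rivet_1, rivet_2 above 0.0072 m and value of joint each of rivet_3, rivet_4 below 0.0045 m), for 0.2 s.
At the end, for the whole second after the job is handed in: All four rivets are pushed down at least 7.2 of their 9 mm; the fan lies flat (within 0.05 rad) and at rest in the jig's stops, its centre within 8 mm of where it was and within 6 mm of the jig's centre (value of joint each of rivet_1, rivet_2, rivet_3, rivet_4 above 0.0072 m and distance of fan_center from where it was at the start of the episode below 0.008 m and angle between fan_center's own z axis and vertical below 0.05 rad and horizontal distance between fan_center and jig below 0.006 m and linear speed of fan below 0.02 m/s); the robot touches nothing.
It fails at once if the fan is lifted or shifted by more than 8 mm or tipped by more than 0.1 rad (distance of fan_center from where it was at the start of the episode above 0.008 m or angle between fan_center's own z axis and vertical above 0.1 rad).
It fails at once if the opposite rivet is pressed before the one beside the socket is home (value of joint rivet_2 above 0.0045 m and value of joint rivet_1 below 0.006 m).
It fails at once if one of the last two rivets is pressed before the first two are home (value of joint any of rivet_3, rivet_4 above 0.0045 m and value of joint any of rivet_1, rivet_2 below 0.006 m).
It fails at once if the fan unit or a rivet is pressed or struck with more than 50 N (contact force between the fingers and fan above 50 N).
It fails at once if a bystander is moved by more than 15 mm (distance of any of tweezers, dish, bit_block, screwdriver, spare_fan, tape, bottle from where it was at the start of the episode above 0.015 m).
It also fails if it takes over 56 s, if anything falls off the work surface, if the arm or the gripper's body presses on something with over 40 N, if the wrist force passes 120 N, or if a joint passes its speed limit or range.

ROBOT

A 6-joint arm with a two-finger parallel gripper is mounted at the origin on the work surface. World frame = base frame: x ahead of the robot, y to its left, z up, the work surface at z = 0. Lengths are in mm, angles in rad, forces in N, time in s.
With the tool pointing down it reaches from about 325 to 775 mm from the base axis. Payload 9.3 kg.
Tool frame: the origin (TCP) lies midway between the tips of the shut fingers; the grasp point (between the pads) lies 19 mm behind it; z points along the fingers, y is the line along which they close (so a half turn about z gives the same grasp; the last joint's range is limited). The gripper opens to 85 mm and grips with 20 to 120 N. Pads are 22 mm wide; open, the fingers measure 114 mm over their backs; the gripper's body (76 mm by 85 mm) begins 54 mm behind the grasp point. The pads swing forward as they close: fully open they stand 13 mm farther back than shut.
Start: joints at [-1.354, 0.259, 0.021, 1.334, 0, 1.418], TCP at [198.779, -512.819, 231.279] pointing down, gripper open.
Joint ranges: [-3.04, 3.04], [-0.91, 1.82], [-1.04, 1.36], [-1.92, 1.95], [-1.52, 1.45], [-3.14, 3.14]. Speed limits (rad/s): [2.22, 2.22, 2.79, 3.14, 3.14, 3.14].

INTERFACE

Orientations are given as a unit quaternion [w, x, y, z].
In Python, from cell import state, get_image, calibration, finish_job gives the robot as it stands.
- The arm moves only by the tool servo_tool, never from a script. Its argument "deltas" is a list of rows, each an object of numbers: "tx", "ty", "tz": the shift along the world's x, y, z in m; "wx", "wy", "wz": the turn, a rotation vector about the world's x, y, z in degrees; "jaw": the opening, from 0 (shut) to 1 (fully open). A call has 1 to 10 rows; each row is the pose to reach, as a shift and turn from the pose commanded when the call began; what a row does not reach only later rows make up. A row lasts 1/8 s, in which the tool goes at most 62.5 mm and 10.7 degrees, less where a joint would pass 70% of its speed; a pose out of reach is approached as far as the arm can. A call with a gripper value outside its range is refused whole. The fingers move at their own pace and stop on an object; the grip force is fixed at half the most. Time passes only in rows, so rows that repeat a pose let the fingers close. It gives the time, the measured TCP pose, the force, the opening and the grip force at its end, in the units of the state.
- state(): the state, without advancing time (a new reading comes with each control period).
- get_image(name): name is "side" or "top"; returns the picture (480x640x3 uint8, red, green, blue); there is no depth.
- calibration(name): a dict with "mtx" (3x3 intrinsics, pixels), "R" (3x3) and "t" (3): a world point X has camera coordinates R X + t. Camera axes: x right, y down, z forward; pixel columns grow to the right and rows downward; lengths in mm; the calibration is good to about 2 mm. A picture is of the moment at which its call begins. calibration takes no time and is no camera call.
- finish_job(): hands the job in; it is judged then, once.
The state is a dict: "time_s": time; "joint_positions": joint angles; "dq": joint speeds; "joint_torque": joint torques, N m; "position": TCP position; "ee_rot": TCP orientation; "ft_force": force on the tool from outside, world axes, zero at the start; "moment": the same for the moment, N m; "opening": finger opening in mm; "grip_force": force on a finger pad.
Only numpy, scipy, OpenCV 4.12 (cv2) and the standard library are available. Lean on these libraries where they do the work, as an engineer would, in place of code of your own. Each camera call takes 0.05 s, during which the arm holds its last target. There are 200 camera calls.

## Working session

There is one attempt and no reset: what is moved stays moved. The work goes in short steps, Python scripts to look and compute and a tool call to move; the robot and the scene stay as the last step left them, time stands still between calls to the robot, and variables do not carry over. Pictures are saved under pics/ and viewed, at most 10 in all, crops included, and the job is handed in when it is done.

Besides the shell and the picture viewer there is one more tool, called after ">>>" as name(argument=value, ...) on one line, values as JSON. servo_tool: Moves the arm, as the interface text tells. Its arguments: {"type":"object","properties":{"deltas":{"type":"array"}},"required":["deltas"]}

```bash
mkdir -p pics
python3 - <<'E'
from cell import *
import cv2
for n in("top","side"):
    cv2.imwrite(f"pics/{n}0.png",get_image(n)[:,:,::-1]); c=calibration(n); print(n,c)
print(state())
E
```

```text
top {'mtx': array([[565.30909604,   0.        , 320.19404368],
       [  0.        , 565.30909604, 236.13457389],
       [  0.        ,   0.        ,   1.        ]]), 'R': array([[-2.26926211e-02, -9.99742035e-01,  9.52747302e-04],
       [-9.90800907e-01,  2.23624778e-02, -1.33467161e-01],
       [ 1.33411425e-01, -3.97270259e-03, -9.91052778e-01]]), 't': array([ -77.87190059,  508.9308732 , 1565.13643417])}
side {'mtx': array([[521.38293639,   0.        , 315.00024516],
       [  0.        , 521.38293639, 238.44722616],
       [  0.        ,   0.        ,   1.        ]]), 'R': array([[ 8.56178166e-01, -5.16680230e-01,  6.98893698e-04],
       [-3.86134943e-01, -6.40752362e-01, -6.63578342e-01],
       [ 3.43305628e-01,  5.67871421e-01, -7.48106473e-01]]), 't': array([-463.74129294,  189.87729998, 1487.46380593])}
{'time_s': 0.1, 'joint_positions': array([-1.35359914e+00,  2.59122556e-01,  2.08845660e-02,  1.33369561e+00,
       -3.88538156e-05,  1.41819792e+00]), 'dq': array([-0.00197184, -0.00284975,  0.00217184,  0.00034665,  0.00022242,
        0.00139707]), 'joint_torque': array([ 6.26567082e-03, -5.56690335e+01,  3.45072591e+01,  1.15013201e-02,
       -1.36138779e-04, -1.35970350e-06]), 'position': array([ 198.71888359, -512.59774535,  230.75233218]), 'ee_rot': array([-5.67711448e-04,  9.82954885e-01,  1.83846053e-01, -3.77801560e-05]), 'ft_force': array([-0.28860909,  0.22284405, -0.03174988]), 'moment': array([ 0.04233052,  0.00815465, -0.00357255]), 'grip_force': 0.0, 'opening': 85.41771697635123}
```

View pics/top0.png

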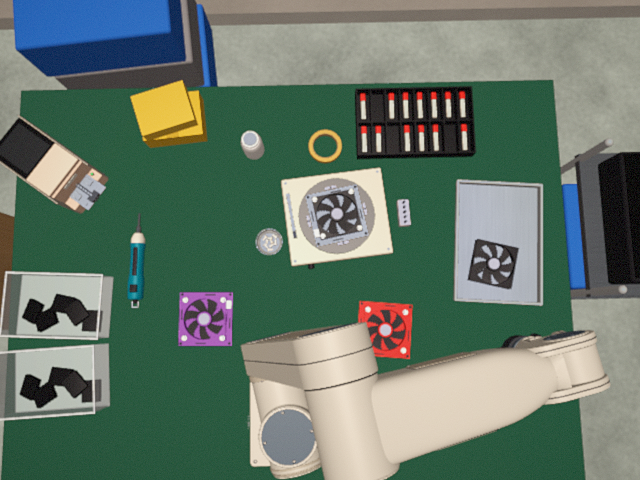

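View pics/side0.png

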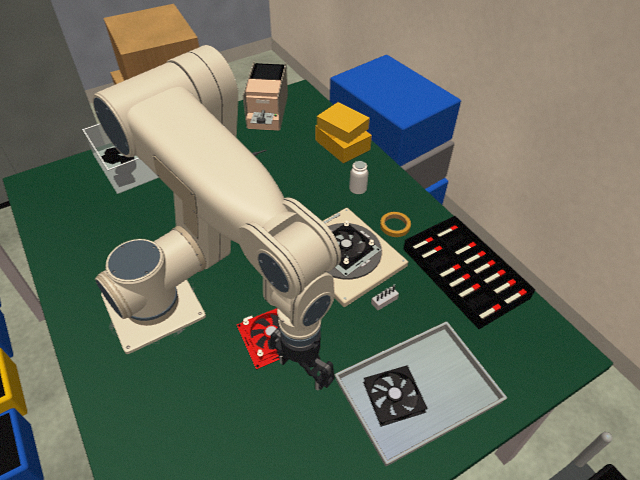

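Candidates in the top picture: the black fan in the jig (337,214), the purple fan (205,319), the red fan (385,330) and the spare fan in the tray (493,264). I choose the one in the jig and check it in a close crop.

Run:
```python
import cv2
im=cv2.imread("pics/top0.png")[160:270,270:405]
cv2.imwrite("pics/crop0.png",cv2.resize(im[10:95,25:115],None,fx=7,fy=7,interpolation=cv2.INTER_CUBIC)) # origin 295,170
```

```text
(no output)
```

View pics/crop0.png

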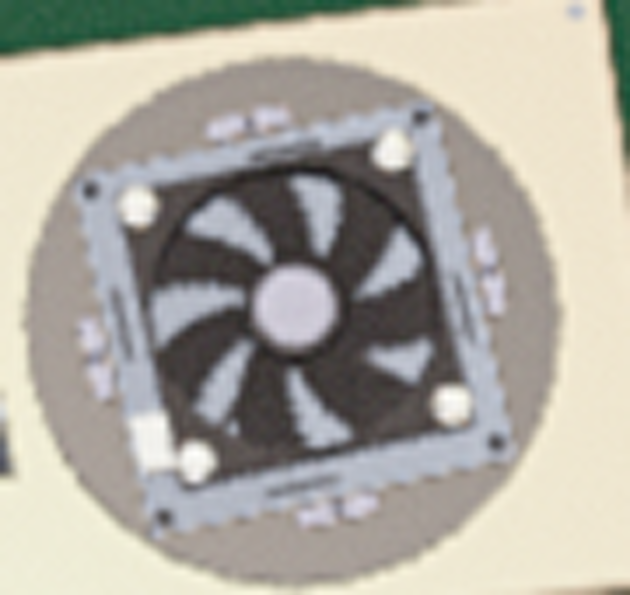

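The jig fan has its white socket on the left wall at crop (153,440). That makes rivet 1 (194,461), rivet 2 (392,150), rivet 3 (138,206) and rivet 4 (451,405).

```bash
cat > h.py <<'E'
import numpy as np
from cell import *
def ray(n,px,z):
    c=calibration(n); R,t=c["R"],c["t"]; o=-R.T@t
    d=R.T@np.linalg.solve(c["mtx"],[*px,1]); return o+d*(z-o[2])/d[2]
E
python3 - <<'E'
from h import *
P=np.array([[194,461],[392,150],[138,206],[451,405]])
W=np.array([ray("top",(p+.5)/7-.5+[295,170],79)[:2] for p in P])
c=W.mean(0); F=np.array([[1,1],[-1,-1],[1,-1],[-1,1]])*52.5
z=((W-c)@[1,1j]*np.conj(F@[1,1j])).sum(); a=np.angle(z)
Q=c+F@np.array([[np.cos(a),np.sin(a)],[-np.sin(a),np.cos(a)]])
print(W.round(1),c,np.degrees(a),"\n",Q.round(1),"\n",(Q-state()["position"][:2]).round(1))
print(ray("top",(np.array([295,306])+.5)/7-.5+[295,170],68))
E
```

```text
[[ 502.8  -95. ]
 [ 625.6 -176.5]
 [ 605.3  -75.2]
 [ 522.8 -196.6]] [ 564.12665158 -135.80575222] 101.12730965951631 
 [[ 502.5  -94.4]
 [ 625.8 -177.2]
 [ 605.5  -74.2]
 [ 522.7 -197.5]] 
 [[303.8 418.2]
 [427.1 335.4]
 [406.8 438.4]
 [324.  315.1]]
[ 565.61021743 -136.66774258   68.        ]
```

>>> servo_tool(deltas=[{"tx":0.036,"ty":0.05,"tz":0,"jaw":0},{"tx":0.072,"ty":0.1,"tz":0,"jaw":0},{"tx":0.108,"ty":0.15,"tz":0,"jaw":0},{"tx":0.144,"ty":0.2,"tz":0,"jaw":0},{"tx":0.18,"ty":0.25,"tz":0,"jaw":0},{"tx":0.216,"ty":0.3,"tz":0,"jaw":0},{"tx":0.252,"ty":0.35,"tz":0,"jaw":0},{"tx":0.28,"ty":0.39,"tz":-0.02,"jaw":0},{"tx":0.304,"ty":0.418,"tz":-0.06,"jaw":0},{"tx":0.304,"ty":0.418,"tz":-0.1,"jaw":0}])

```text
invalid input at $.deltas[0]: expected keys tx, ty, tz, wx, wy, wz, jaw
```

>>> servo_tool(deltas=[{"tz":0,"jaw":0},{"tz":0,"jaw":0},{"tz":0,"jaw":0}])

```text
invalid input at $.deltas[0]: expected keys tx, ty, tz, wx, wy, wz, jaw
```

Run:
```python
from h import *
import cv2
s=state(); print(s["position"],s["opening"],s["ft_force"],s["time_s"])
cv2.imwrite("pics/s1.png",cv2.resize(get_image("side")[180:320,260:440,::-1],None,fx=4,fy=4,interpolation=cv2.INTER_CUBIC))
```

```text
[ 198.71888359 -512.59774535  230.75233218] 85.41771697635123 [-0.28860909  0.22284405 -0.03174988] 0.1
```

View pics/s1.png

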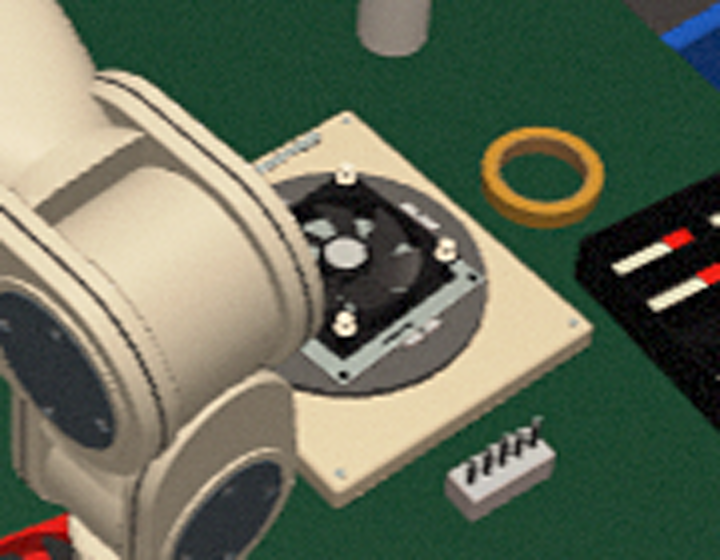

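The moves were refused because every row needs all seven keys, so the arm has not moved. This side view shows rivets 2, 3 and 4 standing up, with the arm hiding rivet 1.

>>> servo_tool(deltas=[{"tx":0.036,"ty":0.05,"tz":0,"wx":0,"wy":0,"wz":0,"jaw":0},{"tx":0.072,"ty":0.1,"tz":0,"wx":0,"wy":0,"wz":0,"jaw":0},{"tx":0.108,"ty":0.15,"tz":0,"wx":0,"wy":0,"wz":0,"jaw":0},{"tx":0.144,"ty":0.2,"tz":0,"wx":0,"wy":0,"wz":0,"jaw":0},{"tx":0.18,"ty":0.25,"tz":0,"wx":0,"wy":0,"wz":0,"jaw":0},{"tx":0.216,"ty":0.3,"tz":0,"wx":0,"wy":0,"wz":0,"jaw":0},{"tx":0.252,"ty":0.35,"tz":0,"wx":0,"wy":0,"wz":0,"jaw":0},{"tx":0.28,"ty":0.39,"tz":-0.02,"wx":0,"wy":0,"wz":0,"jaw":0},{"tx":0.304,"ty":0.418,"tz":-0.06,"wx":0,"wy":0,"wz":0,"jaw":0},{"tx":0.304,"ty":0.418,"tz":-0.1,"wx":0,"wy":0,"wz":0,"jaw":0}])

```text
time_s: 1.4
position: [504.0, -92.8, 130.0]
ee_rot: [-0.0, 0.983, 0.186, 0.0]
ft_force: [-0.8, -0.7, 0.3]
opening: 0.3
grip_force: 0.0
```

>>> servo_tool(deltas=[{"tx":0,"ty":0,"tz":0,"wx":0,"wy":0,"wz":0,"jaw":0},{"tx":0,"ty":0,"tz":0,"wx":0,"wy":0,"wz":0,"jaw":0},{"tx":0,"ty":0,"tz":0,"wx":0,"wy":0,"wz":0,"jaw":0}])

```text
time_s: 1.78
position: [503.5, -95.6, 133.0]
ee_rot: [0.001, 0.983, 0.183, 0.001]
ft_force: [-0.3, 0.3, -0.3]
opening: 0.1
grip_force: 0.0
```

Run:
```python
from h import *
import cv2
s=state(); print(s["position"],s["opening"],s["ft_force"],s["time_s"])
cv2.imwrite("pics/s2.png",cv2.resize(get_image("side")[180:320,260:440,::-1],None,fx=4,fy=4,interpolation=cv2.INTER_CUBIC))
```

```text
[503.4710801  -95.58320046 133.04375124] 0.12366414090595183 [-0.31984071  0.27676227 -0.25980725] 1.775
```

View pics/s2.png

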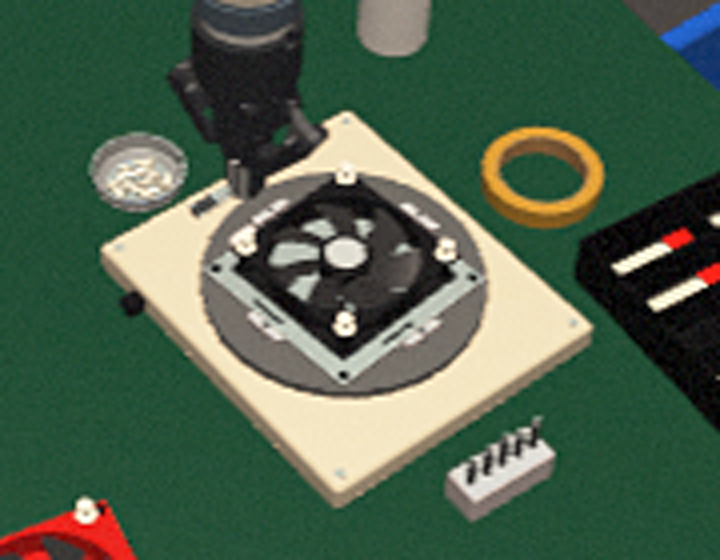

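The shut fingers hang above rivet 1, with their tip near (248,195) and rivet 1 at (247,240). I'll cross-check the side view against the top estimate.

Run:
```python
from h import *
P=np.array([[248,240],[448,245],[346,172],[344,320]])
W=np.array([ray("side",(p+.5)/4-.5+[260,180],79)[:2] for p in P]); print(W.round(1),W.mean(0))
c=calibration("side"); 
for X in ([503.5,-95.6,133.],):
    u=c["mtx"]@(c["R"]@X+c["t"]); print((u[:2]/u[2]-[260,180])*4)
s=state();print(s["position"])
```

```text
[[ 506.5  -96.2]
 [ 630.8 -176.8]
 [ 607.   -75.8]
 [ 525.4 -197. ]] [ 567.41286909 -136.4404087 ]
[243.30196199 190.12497523]
[503.34721637 -95.51987353 132.83245516]
```

>>> servo_tool(deltas=[{"tx":0.001,"ty":0,"tz":-0.012,"wx":0,"wy":0,"wz":0,"jaw":0},{"tx":0.001,"ty":0,"tz":-0.024,"wx":0,"wy":0,"wz":0,"jaw":0},{"tx":0.001,"ty":0,"tz":-0.032,"wx":0,"wy":0,"wz":0,"jaw":0},{"tx":0.001,"ty":0,"tz":-0.038,"wx":0,"wy":0,"wz":0,"jaw":0},{"tx":0.001,"ty":0,"tz":-0.04,"wx":0,"wy":0,"wz":0,"jaw":0},{"tx":0.001,"ty":0,"tz":-0.042,"wx":0,"wy":0,"wz":0,"jaw":0},{"tx":0.001,"ty":0,"tz":-0.044,"wx":0,"wy":0,"wz":0,"jaw":0},{"tx":0.001,"ty":0,"tz":-0.046,"wx":0,"wy":0,"wz":0,"jaw":0},{"tx":0.001,"ty":0,"tz":-0.048,"wx":0,"wy":0,"wz":0,"jaw":0},{"tx":0.001,"ty":0,"tz":-0.05,"wx":0,"wy":0,"wz":0,"jaw":0}])

```text
time_s: 3.08
position: [503.9, -94.8, 81.4]
ee_rot: [0.0, 0.983, 0.184, 0.0]
ft_force: [-0.4, -0.0, 2.9]
opening: -0.1
grip_force: 1.6
```

In contact at about 3 N, so the rivet is sliding. I'll go on slowly.

>>> servo_tool(deltas=[{"tx":0,"ty":0,"tz":-0.0015,"wx":0,"wy":0,"wz":0,"jaw":0},{"tx":0,"ty":0,"tz":-0.003,"wx":0,"wy":0,"wz":0,"jaw":0},{"tx":0,"ty":0,"tz":-0.004,"wx":0,"wy":0,"wz":0,"jaw":0},{"tx":0,"ty":0,"tz":-0.005,"wx":0,"wy":0,"wz":0,"jaw":0},{"tx":0,"ty":0,"tz":-0.005,"wx":0,"wy":0,"wz":0,"jaw":0}])

```text
time_s: 3.7
position: [503.8, -94.8, 76.2]
ee_rot: [-0.0, 0.983, 0.184, 0.0]
ft_force: [0.5, 1.3, 1.0]
opening: -0.1
grip_force: 0.4
```

>>> servo_tool(deltas=[{"tx":0,"ty":0,"tz":-0.0006,"wx":0,"wy":0,"wz":0,"jaw":0},{"tx":0,"ty":0,"tz":-0.001,"wx":0,"wy":0,"wz":0,"jaw":0},{"tx":0,"ty":0,"tz":-0.001,"wx":0,"wy":0,"wz":0,"jaw":0}])

```text
time_s: 4.08
position: [503.9, -94.8, 75.5]
ee_rot: [0.0, 0.983, 0.184, 0.0]
ft_force: [-1.4, 0.5, 5.2]
opening: -0.1
grip_force: 2.6
```

>>> servo_tool(deltas=[{"tx":0,"ty":0,"tz":-0.0003,"wx":0,"wy":0,"wz":0,"jaw":0},{"tx":0,"ty":0,"tz":-0.0003,"wx":0,"wy":0,"wz":0,"jaw":0}])

```text
time_s: 4.32
position: [503.9, -94.9, 75.5]
ee_rot: [0.0, 0.983, 0.184, 0.0]
ft_force: [-2.9, 0.5, 8.1]
opening: -0.1
grip_force: 4.1
```

Rivet 1 is home: z is steady at 75.5 mm while the force rises to 8 N. Next I rise and cross to rivet 2.

>>> servo_tool(deltas=[{"tx":0,"ty":0,"tz":0.004,"wx":0,"wy":0,"wz":0,"jaw":0},{"tx":0,"ty":0,"tz":0.02,"wx":0,"wy":0,"wz":0,"jaw":0},{"tx":0,"ty":0,"tz":0.04,"wx":0,"wy":0,"wz":0,"jaw":0},{"tx":0.03,"ty":-0.02,"tz":0.045,"wx":0,"wy":0,"wz":0,"jaw":0},{"tx":0.07,"ty":-0.046,"tz":0.045,"wx":0,"wy":0,"wz":0,"jaw":0},{"tx":0.105,"ty":-0.07,"tz":0.045,"wx":0,"wy":0,"wz":0,"jaw":0},{"tx":0.1235,"ty":-0.0825,"tz":0.045,"wx":0,"wy":0,"wz":0,"jaw":0},{"tx":0.1235,"ty":-0.0825,"tz":0.035,"wx":0,"wy":0,"wz":0,"jaw":0},{"tx":0.1235,"ty":-0.0825,"tz":0.024,"wx":0,"wy":0,"wz":0,"jaw":0},{"tx":0.1235,"ty":-0.0825,"tz":0.018,"wx":0,"wy":0,"wz":0,"jaw":0}])

```text
time_s: 5.58
position: [626.1, -176.5, 92.0]
ee_rot: [-0.0, 0.983, 0.184, -0.001]
ft_force: [-0.9, -0.0, 0.3]
opening: -0.3
grip_force: 0.0
```

>>> servo_tool(deltas=[{"tx":0,"ty":0,"tz":-0.001,"wx":0,"wy":0,"wz":0,"jaw":0},{"tx":0,"ty":0,"tz":-0.002,"wx":0,"wy":0,"wz":0,"jaw":0}])

```text
time_s: 5.82
position: [627.2, -177.1, 91.4]
ee_rot: [0.0, 0.983, 0.184, 0.0]
ft_force: [1.0, -0.1, 0.0]
opening: -0.0
grip_force: 0.0
```

Run:
```python
from h import *
import cv2
cv2.imwrite("pics/s3.png",cv2.resize(get_image("side")[195:295,285:400,::-1],None,fx=6,fy=6,interpolation=cv2.INTER_CUBIC))
```

```text
(no output)
```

View pics/s3.png

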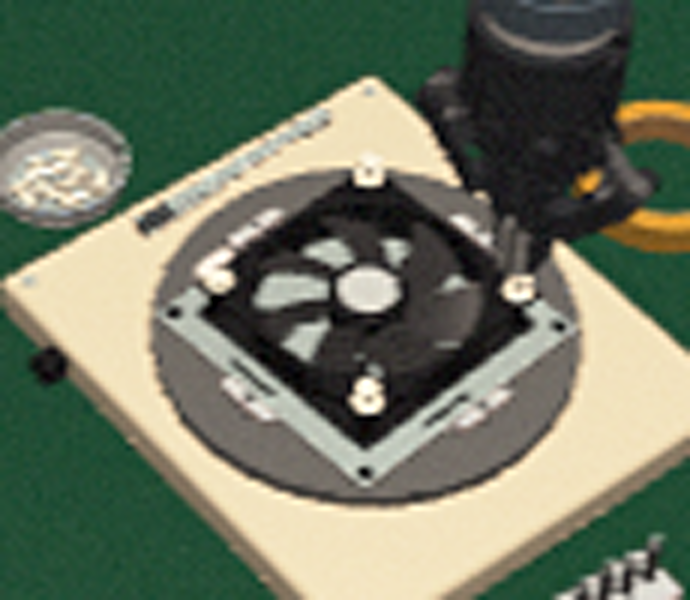

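Rivet 1 at (218,275) is now flat on its collar beside the socket at (212,262). Rivets 3 and 4 still stand, and the fingers are just over rivet 2 at (518,285).

>>> servo_tool(deltas=[{"tx":0,"ty":0,"tz":-0.002,"wx":0,"wy":0,"wz":0,"jaw":0},{"tx":0,"ty":0,"tz":-0.004,"wx":0,"wy":0,"wz":0,"jaw":0},{"tx":0,"ty":0,"tz":-0.006,"wx":0,"wy":0,"wz":0,"jaw":0},{"tx":0,"ty":0,"tz":-0.008,"wx":0,"wy":0,"wz":0,"jaw":0},{"tx":0,"ty":0,"tz":-0.0095,"wx":0,"wy":0,"wz":0,"jaw":0},{"tx":0,"ty":0,"tz":-0.011,"wx":0,"wy":0,"wz":0,"jaw":0},{"tx":0,"ty":0,"tz":-0.0125,"wx":0,"wy":0,"wz":0,"jaw":0},{"tx":0,"ty":0,"tz":-0.014,"wx":0,"wy":0,"wz":0,"jaw":0},{"tx":0,"ty":0,"tz":-0.015,"wx":0,"wy":0,"wz":0,"jaw":0},{"tx":0,"ty":0,"tz":-0.0155,"wx":0,"wy":0,"wz":0,"jaw":0}])

```text
time_s: 7.12
position: [627.3, -177.3, 75.5]
ee_rot: [0.0, 0.983, 0.184, 0.0]
ft_force: [-2.1, 0.2, 7.0]
opening: 0.2
grip_force: 3.2
```

>>> servo_tool(deltas=[{"tx":0,"ty":0,"tz":-0.0003,"wx":0,"wy":0,"wz":0,"jaw":0},{"tx":0,"ty":0,"tz":-0.0003,"wx":0,"wy":0,"wz":0,"jaw":0}])

```text
time_s: 7.38
position: [627.3, -177.4, 75.6]
ee_rot: [0.0, 0.983, 0.184, 0.0]
ft_force: [-2.2, 0.5, 7.0]
opening: -0.4
grip_force: 2.9
```

Rivet 2 is home too, with z at 75.5 mm under 7 N. On to rivet 3.

>>> servo_tool(deltas=[{"tx":0,"ty":0,"tz":0.004,"wx":0,"wy":0,"wz":0,"jaw":0},{"tx":0,"ty":0,"tz":0.02,"wx":0,"wy":0,"wz":0,"jaw":0},{"tx":0,"ty":0,"tz":0.04,"wx":0,"wy":0,"wz":0,"jaw":0},{"tx":-0.006,"ty":0.03,"tz":0.045,"wx":0,"wy":0,"wz":0,"jaw":0},{"tx":-0.014,"ty":0.07,"tz":0.045,"wx":0,"wy":0,"wz":0,"jaw":0},{"tx":-0.02,"ty":0.095,"tz":0.045,"wx":0,"wy":0,"wz":0,"jaw":0},{"tx":-0.0205,"ty":0.1025,"tz":0.045,"wx":0,"wy":0,"wz":0,"jaw":0},{"tx":-0.0205,"ty":0.1025,"tz":0.035,"wx":0,"wy":0,"wz":0,"jaw":0},{"tx":-0.0205,"ty":0.1025,"tz":0.022,"wx":0,"wy":0,"wz":0,"jaw":0},{"tx":-0.0205,"ty":0.1025,"tz":0.016,"wx":0,"wy":0,"wz":0,"jaw":0}])

```text
time_s: 8.62
position: [606.3, -75.5, 89.4]
ee_rot: [-0.0, 0.983, 0.183, -0.001]
ft_force: [0.2, -0.5, 0.2]
opening: 0.4
grip_force: 0.0
```

>>> servo_tool(deltas=[{"tx":0,"ty":0,"tz":-0.002,"wx":0,"wy":0,"wz":0,"jaw":0},{"tx":0,"ty":0,"tz":-0.004,"wx":0,"wy":0,"wz":0,"jaw":0},{"tx":0,"ty":0,"tz":-0.006,"wx":0,"wy":0,"wz":0,"jaw":0},{"tx":0,"ty":0,"tz":-0.008,"wx":0,"wy":0,"wz":0,"jaw":0},{"tx":0,"ty":0,"tz":-0.0095,"wx":0,"wy":0,"wz":0,"jaw":0},{"tx":0,"ty":0,"tz":-0.011,"wx":0,"wy":0,"wz":0,"jaw":0},{"tx":0,"ty":0,"tz":-0.0125,"wx":0,"wy":0,"wz":0,"jaw":0},{"tx":0,"ty":0,"tz":-0.014,"wx":0,"wy":0,"wz":0,"jaw":0},{"tx":0,"ty":0,"tz":-0.015,"wx":0,"wy":0,"wz":0,"jaw":0},{"tx":0,"ty":0,"tz":-0.0155,"wx":0,"wy":0,"wz":0,"jaw":0}])

```text
time_s: 9.88
position: [606.9, -74.8, 75.6]
ee_rot: [0.0, 0.983, 0.184, 0.0]
ft_force: [0.1, -1.4, 2.9]
opening: 0.2
grip_force: 1.5
```

>>> servo_tool(deltas=[{"tx":0,"ty":0,"tz":-0.0003,"wx":0,"wy":0,"wz":0,"jaw":0},{"tx":0,"ty":0,"tz":-0.0003,"wx":0,"wy":0,"wz":0,"jaw":0}])

```text
time_s: 10.12
position: [606.9, -74.8, 75.6]
ee_rot: [0.0, 0.983, 0.184, 0.0]
ft_force: [-0.2, 0.7, 4.9]
opening: -0.1
grip_force: 2.3
```

>>> servo_tool(deltas=[{"tx":0,"ty":0,"tz":-0.0003,"wx":0,"wy":0,"wz":0,"jaw":0},{"tx":0,"ty":0,"tz":-0.0003,"wx":0,"wy":0,"wz":0,"jaw":0}])

```text
time_s: 10.38
position: [606.9, -74.9, 75.5]
ee_rot: [0.0, 0.983, 0.184, 0.0]
ft_force: [-1.1, -0.4, 7.2]
opening: -0.3
grip_force: 3.5
```

>>> servo_tool(deltas=[{"tx":0,"ty":0,"tz":0.004,"wx":0,"wy":0,"wz":0,"jaw":0},{"tx":0,"ty":0,"tz":0.02,"wx":0,"wy":0,"wz":0,"jaw":0},{"tx":0,"ty":0,"tz":0.04,"wx":0,"wy":0,"wz":0,"jaw":0},{"tx":-0.02,"ty":-0.03,"tz":0.045,"wx":0,"wy":0,"wz":0,"jaw":0},{"tx":-0.047,"ty":-0.07,"tz":0.045,"wx":0,"wy":0,"wz":0,"jaw":0},{"tx":-0.073,"ty":-0.108,"tz":0.045,"wx":0,"wy":0,"wz":0,"jaw":0},{"tx":-0.083,"ty":-0.1225,"tz":0.045,"wx":0,"wy":0,"wz":0,"jaw":0},{"tx":-0.083,"ty":-0.1225,"tz":0.035,"wx":0,"wy":0,"wz":0,"jaw":0},{"tx":-0.083,"ty":-0.1225,"tz":0.022,"wx":0,"wy":0,"wz":0,"jaw":0},{"tx":-0.083,"ty":-0.1225,"tz":0.016,"wx":0,"wy":0,"wz":0,"jaw":0}])

```text
time_s: 11.62
position: [523.8, -196.1, 89.7]
ee_rot: [-0.001, 0.983, 0.185, -0.001]
ft_force: [-0.6, 0.4, -0.5]
opening: -0.1
grip_force: 0.0
```

>>> servo_tool(deltas=[{"tx":0,"ty":0,"tz":-0.002,"wx":0,"wy":0,"wz":0,"jaw":0},{"tx":0,"ty":0,"tz":-0.004,"wx":0,"wy":0,"wz":0,"jaw":0},{"tx":0,"ty":0,"tz":-0.006,"wx":0,"wy":0,"wz":0,"jaw":0},{"tx":0,"ty":0,"tz":-0.008,"wx":0,"wy":0,"wz":0,"jaw":0},{"tx":0,"ty":0,"tz":-0.0095,"wx":0,"wy":0,"wz":0,"jaw":0},{"tx":0,"ty":0,"tz":-0.011,"wx":0,"wy":0,"wz":0,"jaw":0},{"tx":0,"ty":0,"tz":-0.0125,"wx":0,"wy":0,"wz":0,"jaw":0},{"tx":0,"ty":0,"tz":-0.014,"wx":0,"wy":0,"wz":0,"jaw":0},{"tx":0,"ty":0,"tz":-0.015,"wx":0,"wy":0,"wz":0,"jaw":0},{"tx":0,"ty":0,"tz":-0.0155,"wx":0,"wy":0,"wz":0,"jaw":0}])

```text
time_s: 12.88
position: [523.9, -197.4, 75.6]
ee_rot: [0.0, 0.983, 0.184, 0.0]
ft_force: [0.6, 0.9, 5.3]
opening: -0.4
grip_force: 2.5
```

>>> servo_tool(deltas=[{"tx":0,"ty":0,"tz":-0.0004,"wx":0,"wy":0,"wz":0,"jaw":0},{"tx":0,"ty":0,"tz":-0.0004,"wx":0,"wy":0,"wz":0,"jaw":0}])

```text
time_s: 13.12
position: [523.9, -197.3, 75.5]
ee_rot: [0.0, 0.983, 0.184, 0.0]
ft_force: [-0.2, 0.8, 6.3]
opening: -0.2
grip_force: 3.0
```

All four are home. I'll move up and clear towards the robot's right, then check.

>>> servo_tool(deltas=[{"tx":0,"ty":0,"tz":0.004,"wx":0,"wy":0,"wz":0,"jaw":0},{"tx":0,"ty":0,"tz":0.02,"wx":0,"wy":0,"wz":0,"jaw":0},{"tx":0,"ty":0,"tz":0.06,"wx":0,"wy":0,"wz":0,"jaw":0},{"tx":0,"ty":0,"tz":0.11,"wx":0,"wy":0,"wz":0,"jaw":0},{"tx":-0.03,"ty":-0.03,"tz":0.15,"wx":0,"wy":0,"wz":0,"jaw":0},{"tx":-0.06,"ty":-0.07,"tz":0.15,"wx":0,"wy":0,"wz":0,"jaw":0},{"tx":-0.09,"ty":-0.11,"tz":0.15,"wx":0,"wy":0,"wz":0,"jaw":0},{"tx":-0.11,"ty":-0.14,"tz":0.15,"wx":0,"wy":0,"wz":0,"jaw":0},{"tx":-0.11,"ty":-0.14,"tz":0.15,"wx":0,"wy":0,"wz":0,"jaw":0},{"tx":-0.11,"ty":-0.14,"tz":0.15,"wx":0,"wy":0,"wz":0,"jaw":0}])

```text
time_s: 14.38
position: [413.8, -337.0, 225.1]
ee_rot: [-0.0, 0.983, 0.184, -0.0]
ft_force: [-0.0, 0.6, -0.0]
opening: -0.1
grip_force: 0.0
```

Run:
```python
from h import *
import cv2
a=get_image("side")[195:295,285:400,::-1]; b=get_image("top")[165:265,285:395,::-1]
f=lambda i:cv2.resize(i,(400,350),interpolation=cv2.INTER_CUBIC)
cv2.imwrite("pics/s4.png",np.hstack([f(a),f(b)]))
print(state()["ft_force"])
```

```text
[ 0.86684836 -0.05009726 -0.59207583]
```

View pics/s4.png

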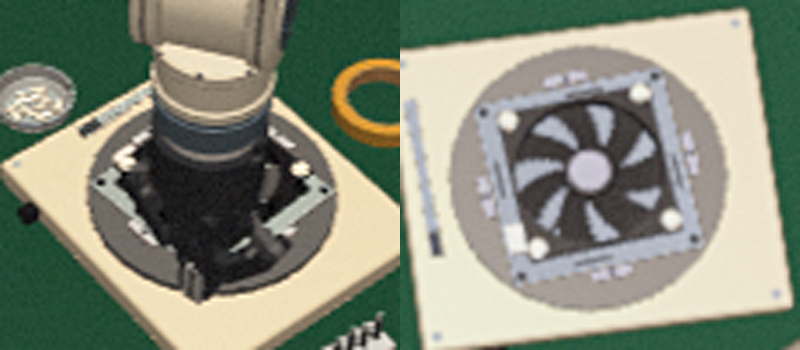

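The top view shows the fan unmoved at (588,172), with its four rivets in place and the arm clear. Each rivet stopped hard at 75.5 mm.

```bash
python3 -c "from cell import *; print(finish_job())"
```

```text
the job is handed in; nothing more can be done
None
```

All four rivets are pressed home in the order 1, 2, 3, 4, each at about 6–8 N, with the fan unshifted in the last picture; the arm is clear and the job is handed in, though no verdict came back.

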